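# Close up the filter-cube magazine

## Task

On the microscope bench, push the row of four filter cubes along their channel as one train, pressing only against the rearmost cube, until the row is fully home against the end stop and closed up. Then push the retaining bar round until it lies fully across the channel behind the last cube, and move clear. Lift nothing, swing the bar only once the row is home, and leave the bottle, objective and slide box where they stand.

Things in the scene. Friction and masses are not known exactly. Their poses are not given: they have to be found in the camera images.
- magazine: fixed magazine: black base plate 350 x 66 x 8 mm, channel along its own x. Origin: centre of the underside, on the table. Own +x points along the channel to the end stop, z up. Stop face at own x = +150 mm; plate ends at +-175 mm; -x end open. Channel floor 8 mm above the table, 43 mm wide; walls 6 mm thick, tops 20 mm above the table. Row home: rear face of the last cube at own x = +14 mm.
- stop_face (a point): centre, 30 mm above the table, of the end stop's face, which the front cube must touch; the stop is an aluminium block 55 mm wide, top 50 mm above the table
- cube1: the front one (nearest the end stop) of four identical black filter cubes in the channel: 34 mm along the channel (own x), 40 mm wide, 40 mm high, plus a brass disc and steel knob (14 mm diameter, 12 mm high) on top, a round window in each side; about 110 g. Origin: centre of its underside; own x points to the end stop.
- cube2: the second of four identical black filter cubes in the channel: 34 mm along the channel (own x), 40 mm wide, 40 mm high, plus a brass disc and steel knob (14 mm diameter, 12 mm high) on top, a round window in each side; about 110 g. Origin: centre of its underside; own x points to the end stop.
- cube3: the third of four identical black filter cubes in the channel: 34 mm along the channel (own x), 40 mm wide, 40 mm high, plus a brass disc and steel knob (14 mm diameter, 12 mm high) on top, a round window in each side; about 110 g. Origin: centre of its underside; own x points to the end stop.
- cube4: the rearmost one (farthest from the end stop), the only one to push; of four identical black filter cubes in the channel: 34 mm along the channel (own x), 40 mm wide, 40 mm high, plus a brass disc and steel knob (14 mm diameter, 12 mm high) on top, a round window in each side; about 110 g. Origin: centre of its underside; own x points to the end stop.
- retainer (a joint): angle (rad) of the flat steel retaining bar about its vertical pivot. 0 = open; grows as it closes, clockwise from above; 2.2 = closed at its hinge stop, straight across the channel (along the magazine's own +y), 3 mm behind the last cube if home. Its direction is the magazine's own x turned anticlockwise by (3.77 - angle) rad. Stiff: needs about 1 N at the post, stays where left.
- pivot (a point): pivot axis of the retaining bar, beside the channel at the magazine's own x = +6 mm, y = -48 mm; the point is 31 mm above the table, half-way up the bar
- bar_post (a point): foot of the upright brass post (12 mm diameter, 22 mm high) near the bar's end, 62 mm from the pivot axis, 39 mm above the table. The bar is straight, 10 mm wide, from 23 to 39 mm above the table, reaching 70 mm from the pivot axis; it passes over the channel walls.
- oil_bottle: amber bottle, 36 mm diameter, 70 mm high, a bystander; origin: centre of its underside
- objective: steel microscope objective standing on its brass thread, 36 mm diameter, 54 mm high, a bystander; origin: centre of its underside
- slide_box: grey and white slide box, 86 x 37 x 34 mm (own x, y, z), a bystander; origin: centre of its underside
Mind the look-alikes: they are no part of the job. What is shaped like the cube4 but turquoise is not meant.

How it is judged:
By the outcome, as a careful person would: the job done as asked, in the order asked, and still so for the second after the job is handed in, with the robot touching nothing.
It also fails if it takes over 48 s, if anything falls off the work surface, if the arm or the gripper's body presses on something with over 40 N, if the wrist force passes 120 N, or if a joint passes its speed limit or range.

## Robot

A 7-joint arm with a two-finger parallel gripper is mounted at the origin on the work surface. World frame = base frame: x ahead of the robot, y to its left, z up, the work surface at z = 0. Lengths are in m, angles in rad, forces in N, time in s.
With the tool pointing down it reaches from about 0.35 to 0.9 m from the base axis. Payload 8.1 kg.
Tool frame: the origin (TCP) lies on the centre line of the jaws, within the pads' length; the fingertips stand arm.tip_extent ahead of it and the grasp point (between the pads) lies 3 mm ahead of it (arm.tip_extent is the distance from the TCP to the fingertips, in m); y points along the fingers, z is the direction in which the jaws open and shut, and the axes are right-handed (so a half turn about y gives the same grasp; the last joint's range is limited). The gripper opens to 92 mm and grips with 3 to 60 N. Pads are 19 mm wide; open, the fingers measure 130 mm over their backs; the gripper's body (75 mm by 190 mm) begins 47 mm behind the grasp point.
Start: joints at [-1.338, 0.434, 0.025, 1.573, -0.012, 1.134, -0.075], TCP at [0.206, 0.59, 0.249] pointing down, gripper open.
Joint ranges: [-2.62, 2.62], [-0.44, 2.09], [-1.27, 1.32], [0.08, 2.57], [-1.32, 4.46], [0.12, 2], [-2.74, 2.74]. Speed limits (rad/s): [2.22, 2.22, 3.01, 3.01, 3.14, 3.14, 3.14].

## Interface

Orientations are given as a rotation vector (axis times angle).
In Python, from cell import observe, get_image, sign_off, boxes_of, place_of, arm gives the robot as it stands.
- The arm moves only by the tool arm_command, never from a script. Its argument "plan" is a list of rows, each a list of 2 entries, a list of its own where there are three numbers: the shift along the tool's x, y, z in m, then the turn, a rotation vector about the tool's x, y, z in degrees. In form: [[[tx, ty, tz], [ax, ay, az]], ...]. A call has 1 to 5 rows; each row is the pose to reach, as a shift and turn from the pose commanded when the call began, along the tool's axes at that moment; what a row does not reach only later rows make up. A row lasts 1/10 s, in which the tool goes at most 50 mm and 8.59 degrees, less where a joint would pass 70% of its speed; a pose out of reach is approached as far as the arm can. A call with a gripper value outside its range is refused whole. "fingers" is the closure, from -1 (fully open) to 1 (shut), set as the call begins (left out, the last holds). The fingers move at their own pace and stop on an object; "squeeze" is the grip in N (left out, the last holds). Time passes only in rows, so rows that repeat a pose let the fingers close. It gives the time, the measured TCP pose, the force and the opening at its end, in the units of the state.
- observe(): the state, without advancing time (a new reading comes with each control period).
- get_image(name): name is "scene" or "top"; returns a dict with "color" (420x560x3 uint8, red, green, blue), "camera_matrix" (3x3 intrinsics, pixels), "world_to_cam" (4x4, takes a point from world to camera coordinates). Camera axes: x right, y up, looking along -z (the intrinsics and any distortion apply to the point x, -y, -z); pixel columns grow to the right and rows downward; lengths in m; the calibration is good to about 2 mm. A picture is of the moment at which its call begins. There is no depth.
- sign_off(): hands the job in, once; it reports no verdict.
Trained networks look in a picture, given as the dict that the camera call returned (one of the last four; its "shot" number tells which), for a name from the list of things; names that differ only in an ending like _2 or _b are one class to them, and where a whole thing is asked for, a point or a joint stands for the part that bears it (a point fixed in the world has none). Each returns a list of dicts, best first, with "confidence" (0 to 1); they miss things now and then, are a little off and sometimes report something else, mostly with a low value. They report only what shows in the picture. A call takes as long as a camera call. They do not tell look-alikes from the thing itself.
- boxes_of(picture, thing): "point" ([column, row] in pixels, amid what is visible of it).
- place_of(picture, thing): "point" ([column, row] in pixels: a listed point, or the origin of a listed thing).
The state is a dict: "clock": time; "joints": joint angles; "dq": joint speeds; "joint_efforts": joint torques, N m; "position": TCP position; "ee_rot": TCP orientation; "force": force on the tool from outside, world axes, zero at the start; "ft_torque": the same for the moment, N m; "width": opening from 0.0 (shut) to 1.0 (fully open).
Only numpy, scipy, OpenCV 4.12 (cv2) and the standard library are available. Lean on these libraries where they do the work, as an engineer would, in place of code of your own. Each camera call takes 0.05 s, during which the arm holds its last target.

## Working session

There is one attempt and no reset: what is moved stays moved. The work goes in short steps, Python scripts to look and compute and a tool call to move; the robot and the scene stay as the last step left them, time stands still between calls to the robot, and variables do not carry over. Pictures are saved under pics/ and viewed, and the job is handed in when it is done.

Besides the shell and the picture viewer there is one more tool, called as name(argument=value, ...), one argument or row to a line, values as JSON. arm_command: Moves the arm, as the interface text tells. Its arguments: {"type":"object","properties":{"plan":{"type":"array","items":{"type":"array"}},"fingers":{"type":"number"},"squeeze":{"type":"number"}},"required":["plan"]}

```bash
ls; mkdir -p pics
cat > h.py <<'E'
import numpy as np, cv2
from scipy.spatial.transform import Rotation as R
from cell import observe,get_image,sign_off,boxes_of,place_of,arm
def save(p,n): cv2.imwrite('pics/'+n, p['color'][:,:,::-1])
def ray(p,px):
    K=np.array(p['camera_matrix']);T=np.array(p['world_to_cam'])
    d=np.linalg.inv(K)@np.array([px[0],px[1],1.]); d=np.array([d[0],-d[1],-d[2]])
    return -T[:3,:3].T@T[:3,3], T[:3,:3].T@d
def atz(p,px,z):
    o,d=ray(p,px); return o+d*(z-o[2])/d[2]
def proj(p,X):
    K=np.array(p['camera_matrix']);T=np.array(p['world_to_cam'])
    c=T[:3,:3]@np.asarray(X)+T[:3,3]; q=K@np.array([c[0],-c[1],-c[2]]); return q[:2]/q[2]
E
python3 - <<'E'
from h import *
print({k:np.round(v,4) for k,v in observe().items()}, arm.tip_extent, [a for a in dir(arm) if a[0]!='_'])
print(R.from_rotvec(observe()['ee_rot']).as_matrix().round(3))
for n in ['top','scene']:
    p=get_image(n); save(p,n+'0.png'); print(n,[k for k in p])
    zz=dict(stop_face=.03,pivot=.031,bar_post=.039,cube1=.008,cube2=.008,cube3=.008,cube4=.008,magazine=0,oil_bottle=0,objective=0,slide_box=0,retainer=.031)
    for t,z in zz.items():
        try:
            for r in place_of(p,t)[:5]: print(t,np.round(r['point'],1),round(r['confidence'],2),atz(p,r['point'],z).round(4))
        except Exception as e: print(t,e)
E
```

```text
pics
{'clock': np.float64(0.0), 'joints': array([-1.3376,  0.4353,  0.0249,  1.5741, -0.0116,  1.134 , -0.0751]), 'dq': array([-0.0001,  0.0011,  0.0005,  0.0017, -0.0002,  0.0005,  0.0001]), 'joint_efforts': array([-1.00000e-03, -6.67847e+01,  9.84300e-01, -3.14461e+01,
       -6.07000e-02,  4.28000e-02,  2.00000e-04]), 'position': array([0.2059, 0.5896, 0.2479]), 'ee_rot': array([-1.5563,  0.2637, -0.2635]), 'force': array([0.121 , 0.4688, 0.4534]), 'ft_torque': array([-0.0284, -0.0496,  0.0083]), 'width': np.float64(0.9974)} 0.022 ['PlanningError', 'tip_extent']
[[ 0.944 -0.     0.33 ]
 [-0.33  -0.002  0.944]
 [ 0.    -1.    -0.002]]
top ['color', 'camera_matrix', 'world_to_cam', 'shot']
stop_face [180.8 270.4] 0.93 [0.4287 0.2019 0.03  ]
pivot [250.5 217.2] 0.62 [0.5271 0.0845 0.031 ]
pivot [263.9 245.4] 0.32 [0.477  0.0588 0.031 ]
bar_post [279.3 195.7] 0.87 [0.5662 0.0343 0.039 ]
cube1 [304.1 155.7] 0.9 [ 0.6537 -0.0102  0.008 ]
cube1 [249.5 249.5] 0.77 [0.4726 0.085  0.008 ]
cube1 [285.5 237.3] 0.75 [0.4969 0.0208 0.008 ]
cube1 [302.8 230.5] 0.72 [ 0.5104 -0.0103  0.008 ]
cube
[... 1981 characters left out ...]
be3 [225.7 286.4] 0.72 [ 0.6508 -0.0014  0.008 ]
cube3 [304.6 214.8] 0.59 [0.486  0.0565 0.008 ]
cube3 [262.8 213.2] 0.59 [ 0.5097 -0.0075  0.008 ]
cube4 [282.9 216.8] 0.82 [0.5034 0.0256 0.008 ]
cube4 [329.1 211.7] 0.74 [0.4647 0.0909 0.008 ]
cube4 [225.7 286.4] 0.72 [ 0.6508 -0.0014  0.008 ]
cube4 [304.6 214.8] 0.59 [0.486  0.0565 0.008 ]
cube4 [262.8 213.2] 0.59 [ 0.5097 -0.0075  0.008 ]
magazine [304.7 218.1] 0.78 [0.4869 0.0571 0.    ]
oil_bottle [362.1 160.3] 0.73 [0.333  0.1028 0.    ]
objective [243.2 172.5] 0.96 [ 0.44   -0.0793  0.    ]
slide_box [388.  277.4] 0.83 [0.5376 0.2148 0.    ]
retainer it knows: bar_post, cube, magazine, objective, oil_bottle, pivot, slide_box, stop_face
```

Run:
```python
import cv2
for n,(a,b,c,d) in dict(top=(120,340,130,390),scene=(130,330,180,450)).items():
    i=cv2.imread(f'pics/{n}0.png')[a:b,c:d]; cv2.imwrite(f'pics/{n}0c.png',cv2.resize(i,None,fx=2.9,fy=2.7 if n=='top' else 2.9,interpolation=cv2.INTER_CUBIC))
```

```text
(no output)
```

View pics/top0.png

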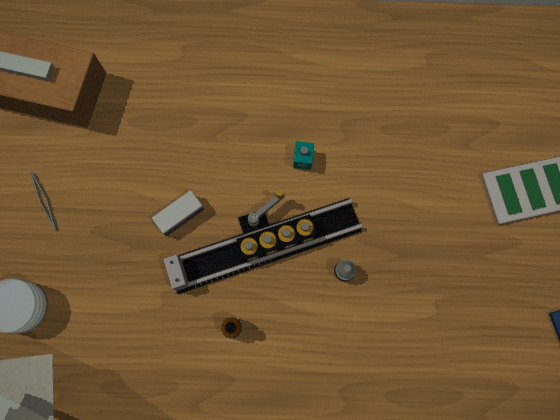

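View pics/scene0.png

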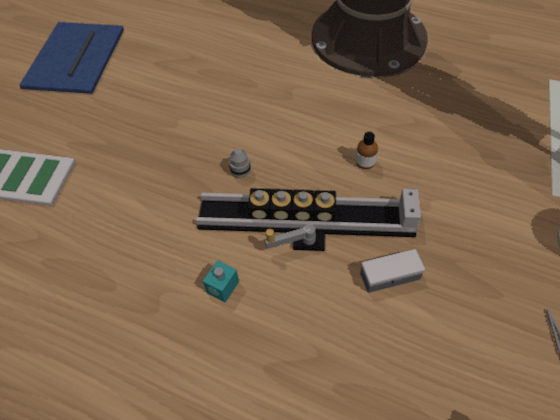

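View pics/top0c.png

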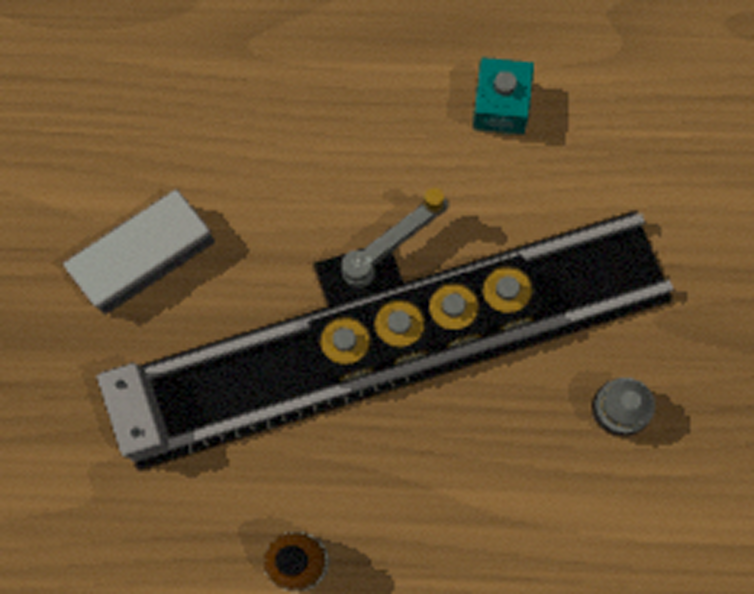

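View pics/scene0c.png

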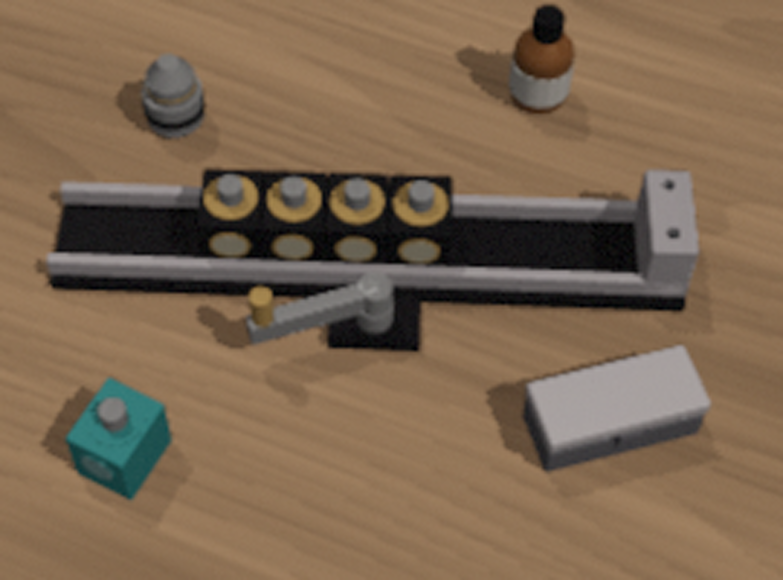

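The top view shows the magazine running from its stop at about (175,272) to the open end at about (355,215). The four cube knobs lie between (249,246) and (305,228), and the bar's post is at (280,195). The turquoise look-alike stands apart at (304,152). Next I'll fit the magazine pose.

```bash
cat >> h.py <<'E'
def own(M,P):
    x,y,a=M; c,s=np.cos(a),np.sin(a); P=np.asarray(P,float)
    return np.array([x+c*P[0]-s*P[1], y+s*P[0]+c*P[1], P[2]])
def toown(M,W):
    x,y,a=M; c,s=np.cos(a),np.sin(a); d=np.asarray(W)[:2]-[x,y]; return np.array([c*d[0]+s*d[1],-s*d[0]+c*d[1]])
E
python3 - <<'E'
from h import *
from scipy.optimize import least_squares
P={n:get_image(n) for n in('top','scene')}
L=[('stop_face',(.15,0,.03)),('pivot',(.006,-.048,.031)),('magazine',(0,0,0))]
obs=[]
for n,p in P.items():
    for t,X in L:
        r=place_of(p,t)[0]; obs.append((n,t,X,r['point'],1 if t!='magazine' else .4))
f=lambda M: np.concatenate([w*(proj(P[n],own(M,X))-px) for n,t,X,px,w in obs])
s=least_squares(f,[.48,.0575,1.93],loss='soft_l1'); M=s.x; print(M,np.degrees(M[2]),s.fun.round(1))
np.save('M.npy',M)
for n,p in P.items():
    sc=4 if n=='top' else 3; im=cv2.resize(p['color'][:,:,::-1],None,fx=sc,fy=sc,interpolation=cv2.INTER_CUBIC)
    def ln(A,B,col):
        q=[tuple(int(v) for v in (proj(p,own(M,Z))+.5)*sc-.5) for Z in(A,B)]; cv2.line(im,*q,col,1)
    for y in(-.0275,-.0215,.0215,.0275): ln((-.175,y,.02),(.15,y,.02),(0,255,0))
    for y in(-.033,.033): ln((-.175,y,0),(.175,y,0),(0,0,255))
    for x in(-.175,.175): ln((x,-.033,.008),(x,.033,.008),(0,0,255))
    ln((.15,-.0275,.05),(.15,.0275,.05),(255,0,255))
    for x in(.014,): ln((x,-.03,.02),(x,.03,.02),(255,255,0))
    a=(120,320,150,350) if n=='top' else (150,290,190,430)
    c=im[a[0]*sc:a[1]*sc,a[2]*sc:a[3]*sc]; cv2.imwrite(f'pics/ov_{n}.png',c[:600,:800])
E
```

```text
[0.48398561 0.05734728 1.93881739] 111.08605397679219 [ 0.4 -0.1  2.8  0.9 -0.3 -0.5  0.3 -0.   0.5  2.   0.5 -0.2]
```

View pics/ov_top.png

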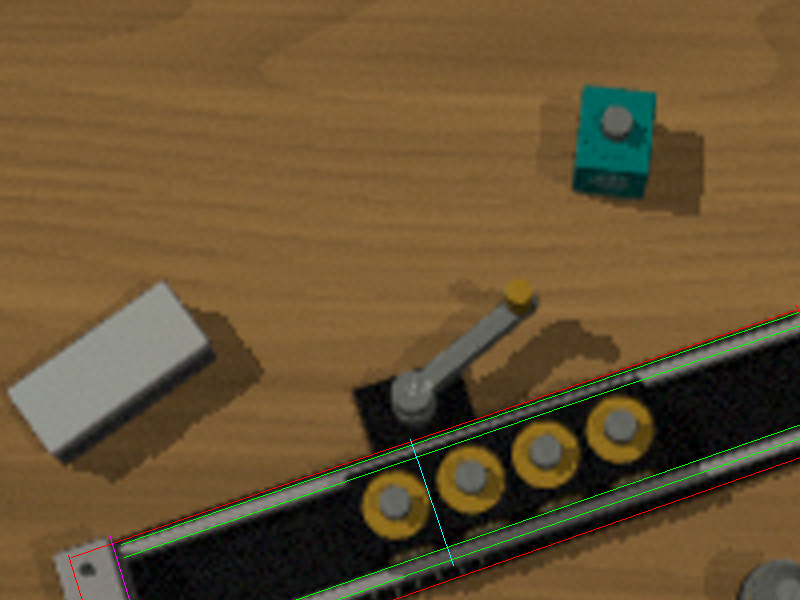

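View pics/ov_scene.png

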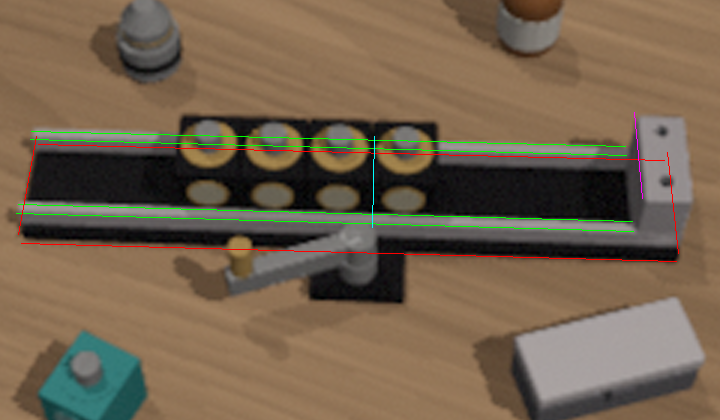

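Run:
```python
from h import *
M=np.load('M.npy'); print(M)
p=get_image('top'); s=get_image('scene')
for q in[(620,425),(545,451),(470,477),(395,501)]:
    W=atz(p,(150+q[0]/4,120+q[1]/4),.06); print('top',W.round(4),toown(M,W).round(4))
for q in[(208,133),(273,133),(340,134),(407,137)]:
    W=atz(s,(190+q[0]/3,150+q[1]/3),.06); print('scene',W.round(4),toown(M,W).round(4))
print('post top',toown(M,atz(p,(150+518/4,120+291/4),.061)).round(4),toown(M,atz(s,(190+239/3,150+243/3),.061)).round(4))
print('rear pt',own(M,(-.105,0,.1)))
```

```text
[0.48398561 0.05734728 1.93881739]
top [ 0.5077 -0.0114  0.06  ] [-0.0726  0.0026]
top [0.4953 0.0206 0.06  ] [-0.0383  0.0027]
top [0.483  0.0524 0.06  ] [-0.0043  0.0027]
top [0.4716 0.084  0.06  ] [0.0293 0.0019]
scene [ 0.511  -0.0093  0.06  ] [-0.0719 -0.0012]
scene [0.4979 0.0216 0.06  ] [-0.0383 -0.0001]
scene [0.485  0.0537 0.06  ] [-0.0037  0.0003]
scene [0.4734 0.0862 0.06  ] [ 0.0308 -0.0005]
post top [-0.051  -0.0679] [-0.0511 -0.0687]
rear pt [ 0.52176143 -0.04062203  0.1       ]
```

arm_command(
  plan=[
    [[0,0,-0.05],[0,0,0]],
    [[0,0,-0.1],[0,0,0]],
    [[0,0,-0.15],[0,0,0]],
  ],
  fingers=1,
  squeeze=5,
)

```text
clock: 2.0
position: [0.156, 0.4468, 0.2483]
ee_rot: [-1.555, 0.264, -0.264]
force: [0.0, 0.4, 0.5]
width: 0.789
```

```bash
cat >> h.py <<'E'
def rel(M,P,xang_own):
    """shift & turn in tool axes to bring TCP to own-frame P with tool x at own angle (deg), pointing down"""
    o=observe(); Rt=R.from_rotvec(o['ee_rot']).as_matrix()
    W=own(M,P); a=M[2]+np.radians(xang_own)
    x=np.array([np.cos(a),np.sin(a),0]); y=np.array([0,0,-1.]); G=np.c_[x,y,np.cross(x,y)]
    return (Rt.T@(W-o['position'])).round(4), np.degrees(R.from_matrix(Rt.T@G).as_rotvec()).round(2)
E
python3 - <<'E'
from h import *
M=np.load('M.npy'); o=observe(); print(o['joints'].round(3),o['clock'],o['width']); print(rel(M,(-.12,.001,.11),180))
E
```

```text
[-1.349e+00  1.900e-01  1.000e-03  1.929e+00 -0.000e+00  1.023e+00
 -1.130e-01] 2.0 0.7885032882497586
(array([ 0.5149,  0.1385, -0.3517]), array([1.000e-02, 4.967e+01, 1.000e-02]))
```

arm_command(
  plan=[
    [[0.045,0.005,-0.01],[0,5,0]],
    [[0.09,0.01,-0.02],[0,10,0]],
    [[0.135,0.015,-0.035],[0,15,0]],
    [[0.175,0.02,-0.06],[0,20,0]],
    [[0.215,0.025,-0.085],[0,25,0]],
  ],
)

```text
clock: 2.5
position: [0.3327, 0.296, 0.2238]
ee_rot: [-1.483, 0.606, -0.607]
force: [0.3, 1.0, 0.6]
width: 0.349
```

Run:
```python
from h import *
M=np.load('M.npy'); o=observe(); print(o['joints'].round(3),o['clock'],o['position'],o['width']); print(rel(M,(-.12,.001,.11),180))
```

```text
[-1.039  0.164  0.221  2.038 -0.044  0.944  0.   ] 2.5 [0.33274005 0.29596909 0.22383949] 0.3489350825675152
(array([ 0.3839,  0.1137, -0.1151]), array([-5.000e-02,  2.446e+01, -2.000e-02]))
```

arm_command(
  plan=[
    [[0.046,0.01,-0.014],[0,5,0]],
    [[0.092,0.02,-0.028],[0,10,0]],
    [[0.138,0.03,-0.042],[0,15,0]],
    [[0.184,0.04,-0.056],[0,20,0]],
    [[0.23,0.05,-0.07],[0,24.4,0]],
  ],
)

```text
clock: 3.0
position: [0.4483, 0.0851, 0.1738]
ee_rot: [-1.361, 0.932, -0.933]
force: [1.1, 1.9, 0.3]
width: 0.005
```

Run:
```python
from h import *
M=np.load('M.npy'); o=observe(); print(o['joints'].round(3),o['clock'],o['position'],o['width']); print(rel(M,(-.12,.001,.11),180))
```

```text
[-0.665  0.256  0.439  2.092 -0.148  0.821  0.233] 3.0 [0.44827309 0.08508544 0.17375889] 0.0047303977680695644
(array([0.1588, 0.0638, 0.022 ]), array([-0.07,  0.09, -0.01]))
```

arm_command(
  plan=[
    [[0.045,0.0,0.006],[0,0,0]],
    [[0.09,0.0,0.012],[0,0,0]],
    [[0.13,0.02,0.018],[0,0,0]],
    [[0.159,0.05,0.022],[0,0,0]],
    [[0.159,0.064,0.022],[0,0,0]],
  ],
)

```text
clock: 3.5
position: [0.5268, -0.058, 0.1082]
ee_rot: [-1.363, 0.933, -0.936]
force: [-0.9, 0.4, 0.0]
width: 0.005
```

Run:
```python
from h import *
M=np.load('M.npy'); o=observe(); print(o['joints'].round(3),o['clock'],o['position'],o['width']); print(rel(M,(-.12,.001,.047),180))
p=get_image('scene'); c=p['color'][110:310,150:430,::-1]; cv2.imwrite('pics/s1.png',cv2.resize(c,None,fx=2.8,fy=2.8))
```

```text
[-0.313  0.471  0.435  1.989 -0.284  0.74   0.659] 3.5 [ 0.52682999 -0.05798263  0.10820822] 0.00518483801249432
(array([-0.0032,  0.0612,  0.0005]), array([ 0.03, -0.04,  0.14]))
```

View pics/s1.png

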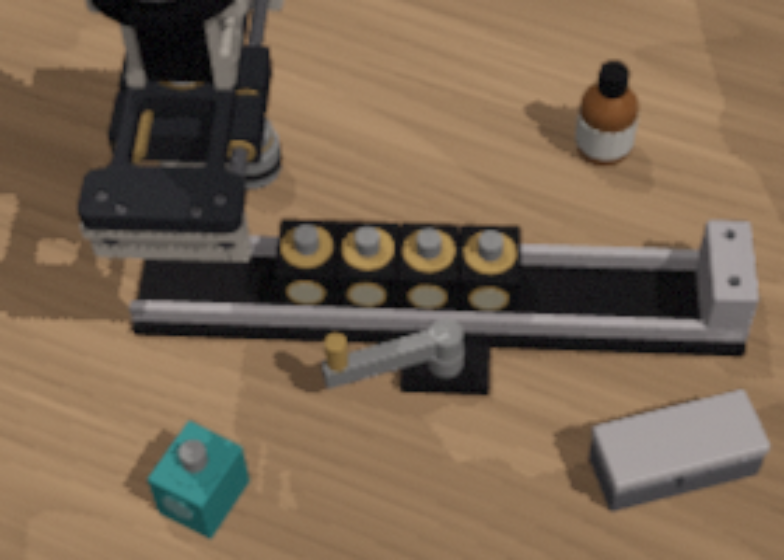

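arm_command(
  plan=[
    [[0,0.02,0],[0,0,0]],
    [[0,0.04,0],[0,0,0]],
    [[0,0.055,0],[0,0,0]],
    [[0,0.061,0],[0,0,0]],
    [[0,0.061,0],[0,0,0]],
  ],
)

```text
clock: 4.05
position: [0.5256, -0.0528, 0.0486]
ee_rot: [-1.363, 0.931, -0.929]
force: [-0.1, 0.0, -0.2]
width: 0.005
```

Run:
```python
from h import *
M=np.load('M.npy'); o=observe(); print(o['position'],o['force']); print(toown(M,o['position']),rel(M,(-.105,.001,.047),180))
p=get_image('scene'); c=p['color'][110:310,150:430,::-1]; cv2.imwrite('pics/s2.png',cv2.resize(c,None,fx=2.8,fy=2.8))
p=get_image('top'); c=p['color'][140:300,150:380,::-1]; cv2.imwrite('pics/t2.png',cv2.resize(c,None,fx=3.4,fy=3.4))
```

```text
[ 0.52558374 -0.05281975  0.04858514] [-0.08791166  0.04469608 -0.15367527]
[-0.11775612  0.00082199] (array([-0.0128,  0.0016, -0.0001]), array([ 0.04,  0.31, -0.03]))
```

View pics/s2.png

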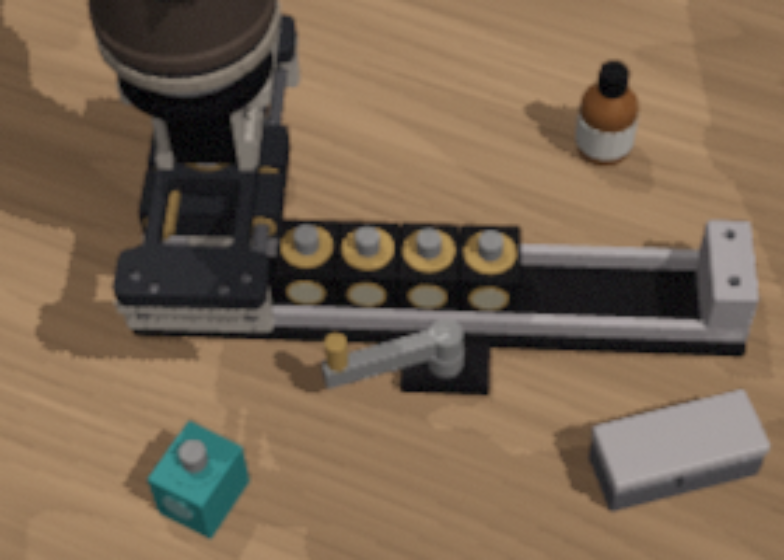

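View pics/t2.png

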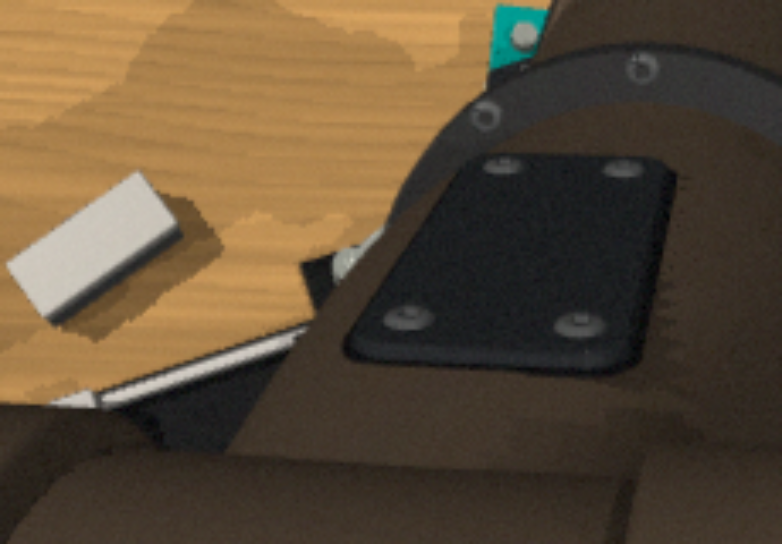

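arm_command(
  plan=[
    [[-0.008,0.001,0],[0,0,0]],
    [[-0.014,0.001,0],[0,0,0]],
    [[-0.019,0.001,0],[0,0,0]],
    [[-0.024,0.001,0],[0,0,0]],
    [[-0.03,0.001,0],[0,0,0]],
  ],
)

```text
clock: 4.65
position: [0.5154, -0.0256, 0.0481]
ee_rot: [-1.362, 0.929, -0.932]
force: [1.1, -3.5, 2.4]
width: 0.006
```

arm_command(
  plan=[
    [[-0.006,0,0],[0,0,0]],
    [[-0.012,0,0],[0,0,0]],
    [[-0.018,0,0],[0,0,0]],
    [[-0.024,0,0],[0,0,0]],
    [[-0.03,0,0],[0,0,0]],
  ],
)

```text
clock: 5.15
position: [0.5038, 0.003, 0.0477]
ee_rot: [-1.363, 0.93, -0.931]
force: [1.6, -3.4, 2.1]
width: 0.007
```

Run:
```python
from h import *
M=np.load('M.npy'); o=observe(); print(o['position'],o['force'],o['joints'].round(2)); print(toown(M,o['position']),rel(M,(.0045,.001,.047),180))
p=get_image('scene'); c=p['color'][110:310,150:430,::-1]; cv2.imwrite('pics/s3.png',cv2.resize(c,None,fx=2.8,fy=2.8))
```

```text
[0.50383615 0.00300221 0.04773526] [ 1.55493    -3.41527241  2.09972281] [-0.39  0.54  0.38  2.09 -0.35  0.58  0.61]
[-0.05784782  0.00103034] (array([-0.0623,  0.0007,  0.0003]), array([-0.01,  0.26,  0.  ]))
```

View pics/s3.png

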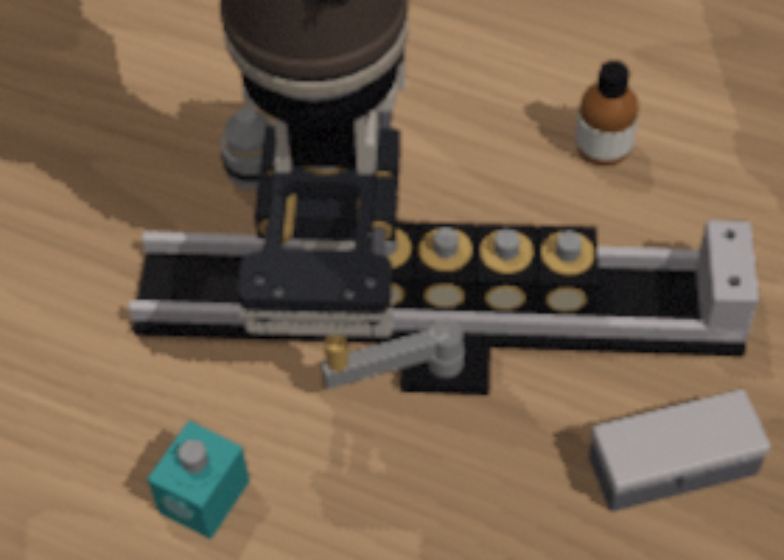

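arm_command(
  plan=[
    [[-0.006,0,0],[0,0,0]],
    [[-0.012,0,0],[0,0,0]],
    [[-0.018,0,0],[0,0,0]],
    [[-0.024,0,0],[0,0,0]],
    [[-0.03,0,0],[0,0,0]],
  ],
)

```text
clock: 5.7
position: [0.4927, 0.0311, 0.0476]
ee_rot: [-1.363, 0.931, -0.93]
force: [1.4, -2.3, -0.6]
width: 0.003
```

arm_command(
  plan=[
    [[-0.005,0,0],[0,0,0]],
    [[-0.01,0,0],[0,0,0]],
    [[-0.015,0,0],[0,0,0]],
    [[-0.019,0,0],[0,0,0]],
    [[-0.022,0,0],[0,0,0]],
  ],
)

```text
clock: 6.2
position: [0.4848, 0.0514, 0.0477]
ee_rot: [-1.363, 0.93, -0.93]
force: [1.5, -1.6, -1.0]
width: 0.006
```

Run:
```python
from h import *
M=np.load('M.npy'); o=observe(); print(o['position'],o['force'],o['joints'].round(2)); print(toown(M,o['position']),rel(M,(.0045,.001,.047),180))
p=get_image('scene'); c=p['color'][110:310,150:430,::-1]; cv2.imwrite('pics/s4.png',cv2.resize(c,None,fx=2.8,fy=2.8))
```

```text
[0.48484897 0.05137764 0.04770589] [ 1.45265226 -1.63917278 -1.01118733] [-0.5   0.52  0.38  2.13 -0.36  0.55  0.52]
[-0.00588053  0.00134214] (array([-0.0104,  0.0007,  0.0004]), array([ 0.01,  0.28, -0.01]))
```

View pics/s4.png

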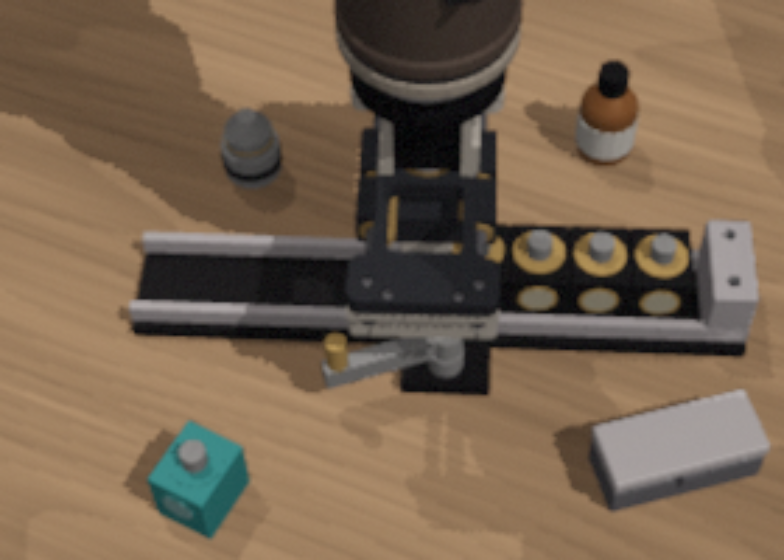

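arm_command(
  plan=[
    [[-0.002,0,0],[0,0,0]],
    [[-0.004,0,0],[0,0,0]],
    [[-0.0055,0,0],[0,0,0]],
    [[-0.007,0,0],[0,0,0]],
    [[-0.008,0,0],[0,0,0]],
  ],
)

```text
clock: 6.75
position: [0.4821, 0.0585, 0.0477]
ee_rot: [-1.363, 0.93, -0.93]
force: [1.3, -2.9, -0.9]
width: 0.005
```

arm_command(
  plan=[
    [[-0.001,0,0],[0,0,0]],
    [[-0.002,0,0],[0,0,0]],
    [[-0.003,0,0],[0,0,0]],
  ],
)

```text
clock: 7.05
position: [0.4816, 0.06, 0.0478]
ee_rot: [-1.363, 0.93, -0.933]
force: [2.9, -9.4, -1.0]
width: 0.001
```

arm_command(
  plan=[
    [[-0.001,0,0],[0,0,0]],
    [[-0.002,0,0],[0,0,0]],
    [[-0.002,0,0],[0,0,0]],
  ],
)

```text
clock: 7.35
position: [0.4815, 0.06, 0.048]
ee_rot: [-1.363, 0.93, -0.936]
force: [3.0, -13.3, -1.9]
width: 0.003
```

Run:
```python
from h import *
M=np.load('M.npy'); o=observe(); print(o['position'],o['force'],o['joints'].round(2)); print(toown(M,o['position']),rel(M,(.0045,.001,.047),180))
p=get_image('scene'); c=p['color'][110:310,150:430,::-1]; cv2.imwrite('pics/s5.png',cv2.resize(c[60:160,140:],None,fx=5,fy=5,interpolation=cv2.INTER_CUBIC))
```

```text
[0.48150802 0.06000213 0.04795699] [  3.03786901 -13.2825203   -1.85029963] [-0.53  0.51  0.39  2.14 -0.36  0.55  0.5 ]
[0.00336844 0.00135656] (array([-0.0011,  0.001 ,  0.0004]), array([-0.07,  0.09,  0.22]))
```

View pics/s5.png

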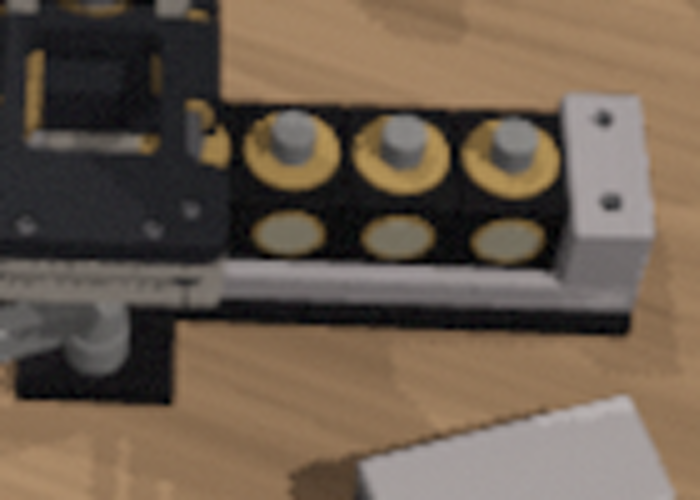

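The first cube sits against the end-stop block at about (560,180) in the crop. The row no longer advances under about 13.6 N, so it is home. I'll back straight off, rise, and go around to the far side of the bar.

arm_command(
  plan=[
    [[0.01,0,0],[0,0,0]],
    [[0.025,0,0],[0,0,0]],
    [[0.04,-0.01,0],[0,0,0]],
    [[0.045,-0.05,0],[0,0,0]],
    [[0.045,-0.08,0.01],[0,0,0]],
  ],
)

```text
clock: 7.9
position: [0.5052, 0.0226, 0.1295]
ee_rot: [-1.363, 0.934, -0.932]
force: [0.6, 0.3, -0.1]
width: 0.004
```

Run:
```python
from h import *
M=np.load('M.npy'); d=own(M,(0.0011,0,0))-own(M,(0,0,0)); M[:2]-=d[:2]; np.save('M2.npy',M)
o=observe(); print(o['position'],o['force'],o['joints'].round(2),o['clock']); print(toown(M,o['position']),rel(M,(-.05,-.11,.13),270))
p=get_image('scene'); save(p,'s6.png'); c=p['color'][110:310,150:430,::-1]; cv2.imwrite('pics/s6c.png',cv2.resize(c,None,fx=2.8,fy=2.8))
```

```text
[0.50521674 0.02263563 0.12953976] [ 0.61762056  0.28232755 -0.12145524] [-0.51  0.41  0.47  2.03 -0.26  0.77  0.49] 7.9
[-0.03892572 -0.00732132] (array([ 0.0112, -0.0006,  0.1027]), array([ 7.00e-02, -8.99e+01, -8.00e-02]))
```

View pics/s6c.png

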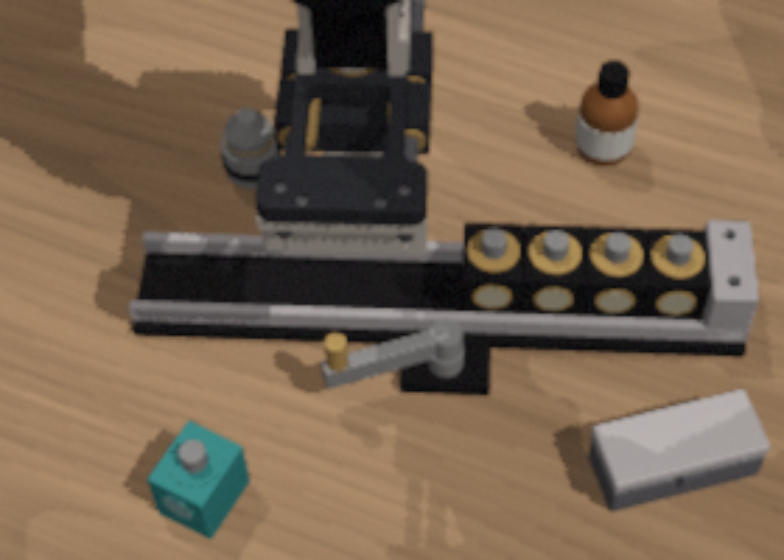

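arm_command(
  plan=[
    [[0.002,0,0.02],[0,-8,0]],
    [[0.004,0,0.04],[0,-16,0]],
    [[0.006,0,0.06],[0,-24,0]],
    [[0.008,0,0.08],[0,-32,0]],
    [[0.011,0,0.103],[0,-40,0]],
  ],
)

```text
clock: 8.45
position: [0.6064, 0.0521, 0.1283]
ee_rot: [-1.536, 0.388, -0.387]
force: [-0.1, 0.2, -0.2]
width: 0.005
```

arm_command(
  plan=[
    [[0,0,0],[0,-8,0]],
    [[0,0,0],[0,-16,0]],
    [[0,0,0],[0,-24,0]],
    [[0,0,0],[0,-32,0]],
    [[0,0,0],[0,-40,0]],
  ],
)

```text
clock: 8.95
position: [0.6059, 0.0517, 0.1282]
ee_rot: [-1.565, -0.16, 0.16]
force: [0.6, 0.1, -0.4]
width: 0.006
```

Run:
```python
from h import *
M=np.load('M2.npy'); 
o=observe(); print(o['position'],o['force'],o['joints'].round(2),o['clock']); print(toown(M,o['position']),rel(M,(-.05,-.11,.09),270))
p=get_image('scene'); q=get_image('top'); save(p,'s7.png'); c=p['color'][110:310,150:430,::-1]; cv2.imwrite('pics/s7c.png',cv2.resize(c,None,fx=2.8,fy=2.8))
for im in(p,q): print([ (r['confidence'],toown(M,atz(im,r['point'],.039)).round(4)) for r in place_of(im,'bar_post')[:2]])
```

```text
[0.60589394 0.05168564 0.12823347] [ 0.59240949  0.11208243 -0.38001006] [-0.23  0.53  0.08  1.76 -0.05  0.86  1.65] 8.95
[-0.04804147 -0.1117086 ] (array([-0.0014,  0.0382, -0.0022]), array([ 0.  , -9.41, -0.01]))
[(0.82, array([-0.0461, -0.0666]))]
[]
```

View pics/s7c.png

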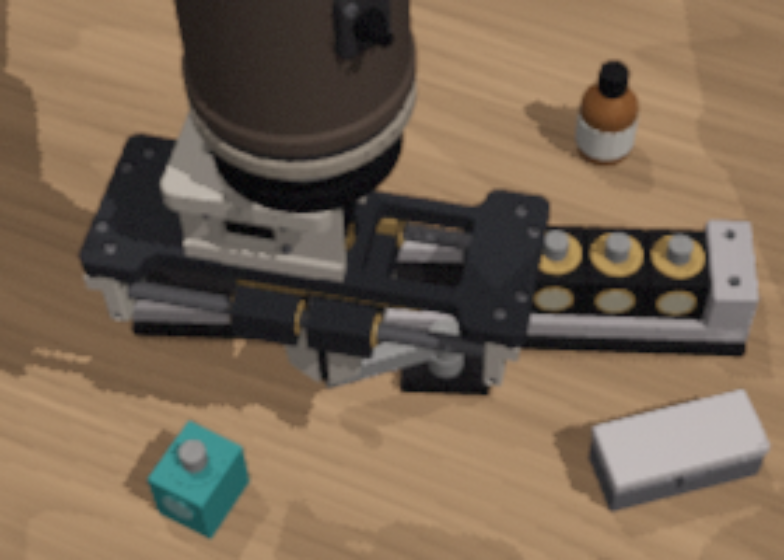

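arm_command(
  plan=[
    [[-0.001,0.02,-0.002],[0,-5,0]],
    [[-0.001,0.04,-0.002],[0,-9.4,0]],
    [[-0.001,0.06,-0.002],[0,-9.4,0]],
    [[-0.001,0.072,-0.002],[0,-9.4,0]],
    [[-0.001,0.075,-0.002],[0,-9.4,0]],
  ],
)

```text
clock: 9.65
position: [0.6045, 0.0498, 0.0515]
ee_rot: [-1.552, -0.281, 0.284]
force: [0.1, -0.4, 0.0]
width: 0.005
```

```bash
cat >> h.py <<'E'
def barplan(M,ths,off=.0155,z=.052):
    for t in ths:
        d=max(0,90*(t-90)/110); a=np.radians(t); e=np.radians(d)
        post=np.array([.006+.062*np.cos(a),-.048+.062*np.sin(a)]); c=post-off*np.array([np.cos(e),np.sin(e)])
        print(t,c.round(4),*rel(M,(c[0],c[1],z),180+d))
E
python3 - <<'E'
from h import *
M=np.load('M2.npy'); 
o=observe(); print(o['position'],o['force'],o['joints'].round(2),o['clock']); print(toown(M,o['position']))
barplan(M,[200,195,190,185,180,175])
p=get_image('scene'); save(p,'s8.png'); c=p['color'][110:310,150:430,::-1]; cv2.imwrite('pics/s8c.png',cv2.resize(c,None,fx=2.8,fy=2.8))
E
```

```text
[0.60451832 0.04981728 0.05147521] [ 0.07445902 -0.40981111  0.02848845] [-0.19  0.62  0.03  1.81 -0.03  0.71  1.79] 9.65
[-0.04928983 -0.10975291]
200 [-0.0523 -0.0847] [-0.025  -0.0005 -0.0032] [-0.02 -0.45 -0.13]
195 [-0.055  -0.0795] [-0.0302 -0.0005 -0.0059] [-0.01  3.64 -0.13]
190 [-0.0573 -0.0741] [-0.0356 -0.0004 -0.0083] [-0.01  7.73 -0.13]
185 [-0.0591 -0.0685] [-0.0411 -0.0004 -0.0101] [-0.   11.82 -0.13]
180 [-0.0604 -0.0629] [-0.0468 -0.0004 -0.0114] [ 0.   15.91 -0.13]
175 [-0.0612 -0.0571] [-0.0525 -0.0004 -0.0123] [ 1.0e-02  2.0e+01 -1.3e-01]
```

View pics/s8c.png

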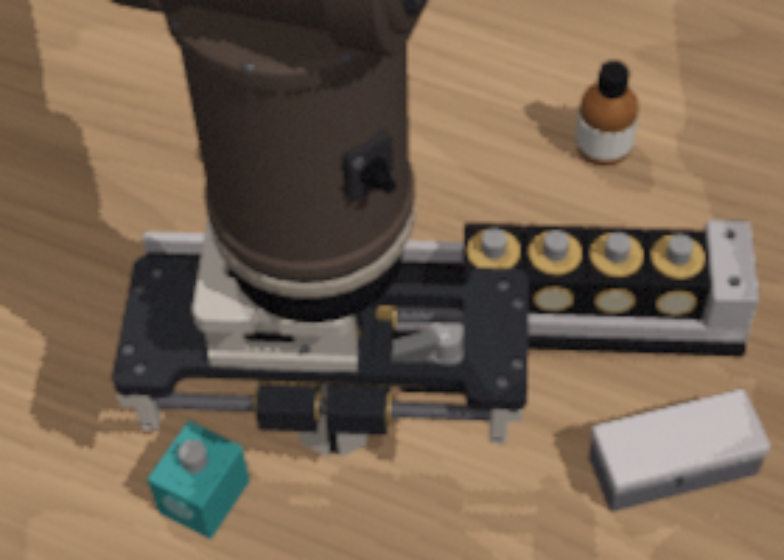

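arm_command(
  plan=[
    [[-0.012,0,-0.002],[0,0,0]],
    [[-0.024,0,-0.003],[0,0,0]],
    [[-0.03,0,-0.006],[0,3.6,0]],
    [[-0.0355,0,-0.008],[0,7.7,0]],
    [[-0.041,0,-0.01],[0,11.8,0]],
  ],
)

```text
clock: 10.2
position: [0.57, 0.0252, 0.0538]
ee_rot: [-1.567, -0.121, 0.118]
force: [0.5, 0.3, -1.2]
width: 0.007
```

Run:
```python
from h import *
M=np.load('M2.npy'); 
o=observe(); print(o['force'],o['joints'].round(2),o['clock']); print(toown(M,o['position']))
barplan(M,[180,175,170,165,160,155])
p=get_image('scene'); save(p,'s9.png'); c=p['color'][110:310,150:430,::-1]; cv2.imwrite('pics/s9c.png',cv2.resize(c,None,fx=2.8,fy=2.8))
```

```text
[ 0.52176034  0.32037086 -1.17875907] [-0.2   0.58  0.08  1.91 -0.08  0.66  1.66] 10.2
[-0.05984755 -0.06873268]
180 [-0.0604 -0.0629] [-0.0056  0.0018 -0.0018] [0.   4.   0.09]
175 [-0.0612 -0.0571] [-0.0111  0.0017 -0.0038] [-0.    8.09  0.09]
170 [-0.0615 -0.0513] [-0.0166  0.0017 -0.0053] [-1.000e-02  1.218e+01  9.000e-02]
165 [-0.0613 -0.0456] [-0.0223  0.0017 -0.0064] [-1.000e-02  1.627e+01  9.000e-02]
160 [-0.0606 -0.0398] [-0.0281  0.0017 -0.007 ] [-1.000e-02  2.036e+01  9.000e-02]
155 [-0.0595 -0.0342] [-0.0338  0.0017 -0.007 ] [-2.000e-02  2.445e+01  9.000e-02]
```

View pics/s9c.png

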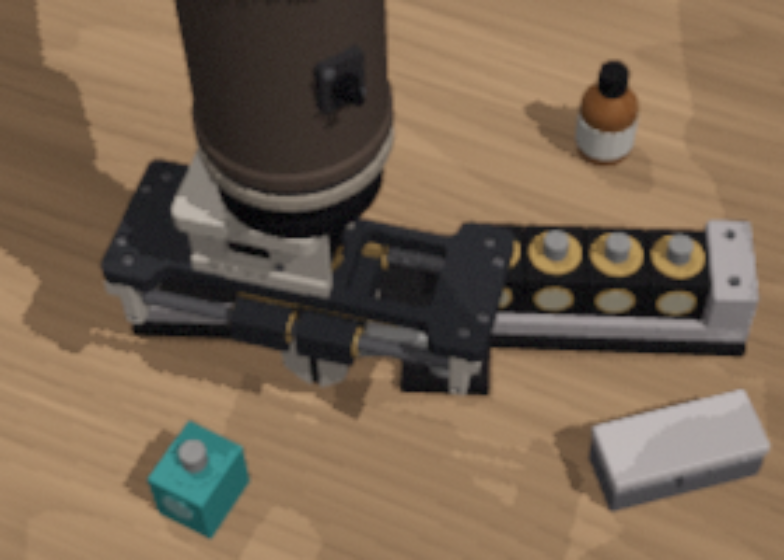

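arm_command(
  plan=[
    [[-0.006,0.001,-0.002],[0,4,0]],
    [[-0.011,0.001,-0.004],[0,8,0]],
    [[-0.0165,0.001,-0.0055],[0,12,0]],
    [[-0.0225,0.001,-0.0065],[0,16,0]],
    [[-0.028,0.001,-0.007],[0,20,0]],
  ],
)

```text
clock: 10.75
position: [0.5437, 0.014, 0.0526]
ee_rot: [-1.565, 0.152, -0.154]
force: [1.2, -0.9, -0.3]
width: 0.004
```

Run:
```python
from h import *
M=np.load('M2.npy'); 
o=observe(); print(o['force'],o['joints'].round(2),o['clock'],o['position']); print(toown(M,o['position']))
barplan(M,[155,150,145,140,135,130])
p=get_image('scene'); save(p,'s10.png'); c=p['color'][110:310,150:430,::-1]; cv2.imwrite('pics/s10c.png',cv2.resize(c,None,fx=2.8,fy=2.8))
```

```text
[ 1.1602615  -0.94353837 -0.34771767] [-0.25  0.55  0.18  1.98 -0.16  0.62  1.41] 10.75 [0.5437379  0.0139794  0.05257934]
[-0.06086109 -0.04014889]
155 [-0.0595 -0.0342] [-0.0058  0.0006 -0.002 ] [-0.01  4.54  0.08]
150 [-0.0578 -0.0287] [-0.0113  0.0006 -0.0036] [-0.02  8.64  0.08]
145 [-0.0557 -0.0234] [-0.0169  0.0006 -0.0046] [-0.02 12.73  0.08]
140 [-0.0532 -0.0183] [-0.0226  0.0005 -0.0052] [-0.02 16.82  0.08]
135 [-0.0502 -0.0134] [-0.0282  0.0005 -0.0053] [-0.03 20.91  0.08]
130 [-0.0469 -0.0089] [-0.0339  0.0005 -0.0049] [-0.03 25.    0.08]
```

View pics/s10c.png

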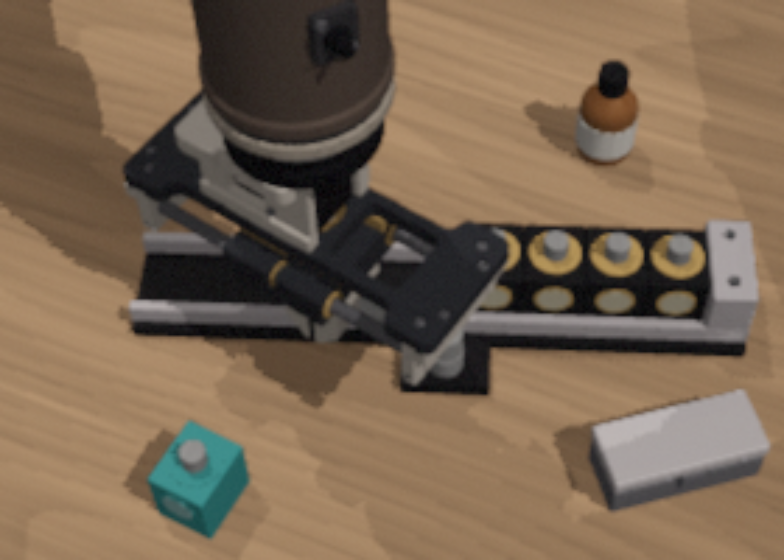

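arm_command(
  plan=[
    [[-0.006,0,-0.002],[0,4.5,0]],
    [[-0.0115,0,-0.0035],[0,8.6,0]],
    [[-0.017,0,-0.0045],[0,12.7,0]],
    [[-0.0225,0,-0.005],[0,16.8,0]],
    [[-0.028,0,-0.005],[0,21,0]],
  ],
)

```text
clock: 11.3
position: [0.5153, 0.0147, 0.0524]
ee_rot: [-1.526, 0.438, -0.44]
force: [1.2, -1.8, 0.0]
width: 0.004
```

Run:
```python
from h import *
M=np.load('M2.npy'); 
o=observe(); print(o['force'],o['joints'].round(2),o['clock'],o['position']); print(toown(M,o['position']))
barplan(M,[130,125,120,115,110,105])
p=get_image('scene'); save(p,'s11.png'); c=p['color'][110:310,150:430,::-1]; cv2.imwrite('pics/s11c.png',cv2.resize(c,None,fx=2.8,fy=2.8))
```

```text
[ 1.20513715 -1.84323344  0.02251574] [-0.34  0.53  0.28  2.06 -0.25  0.59  1.13] 11.3 [0.5153357  0.01474825 0.05235066]
[-0.04992546 -0.01392508]
130 [-0.0469 -0.0089] [-0.0054  0.0003 -0.0022] [-0.03  4.08  0.04]
125 [-0.0432 -0.0046] [-0.011   0.0003 -0.0034] [-0.04  8.17  0.04]
120 [-0.0391 -0.0007] [-0.0166  0.0003 -0.0041] [-0.04 12.26  0.04]
115 [-0.0347  0.0028] [-0.0222  0.0003 -0.0043] [-0.04 16.35  0.04]
110 [-0.0301  0.0059] [-0.0278  0.0003 -0.004 ] [-0.04 20.44  0.04]
105 [-0.0252  0.0086] [-0.0333  0.0003 -0.0032] [-0.04 24.53  0.04]
```

View pics/s11c.png

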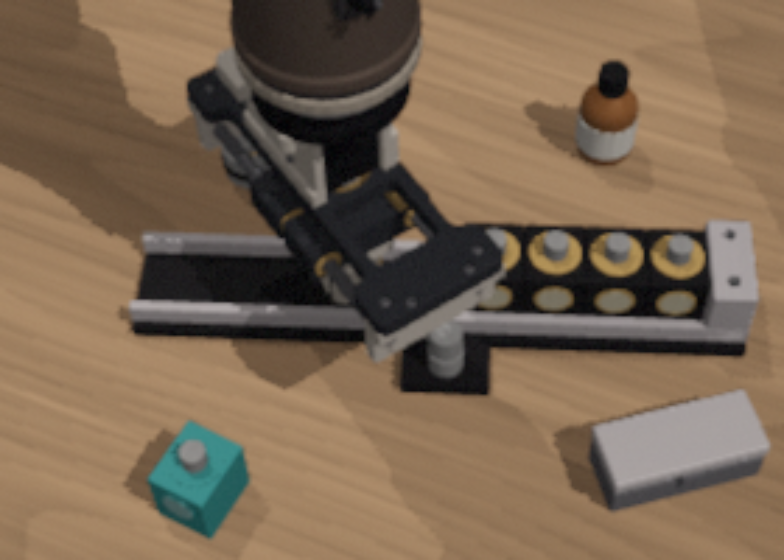

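arm_command(
  plan=[
    [[-0.0055,0,-0.002],[0,4,0]],
    [[-0.011,0,-0.0035],[0,8,0]],
    [[-0.0165,0,-0.004],[0,12,0]],
    [[-0.022,0,-0.0043],[0,16,0]],
    [[-0.028,0,-0.004],[0,20.4,0]],
  ],
)

```text
clock: 11.85
position: [0.4896, 0.0264, 0.0522]
ee_rot: [-1.45, 0.714, -0.715]
force: [0.5, -0.7, 0.4]
width: 0.003
```

Run:
```python
from h import *
M=np.load('M2.npy'); 
o=observe(); print(o['force'],o['joints'].round(2),o['clock'],o['position']); print(toown(M,o['position']))
barplan(M,[105,100,95,90,88])
```

```text
[ 0.51140552 -0.66284814  0.43355829] [-0.45  0.51  0.38  2.12 -0.35  0.57  0.84] 11.85 [0.48956144 0.02637228 0.05219786]
[-0.02980697  0.00594138]
105 [-0.0252  0.0086] [-0.0052  0.0002 -0.0012] [-0.03  4.2   0.01]
100 [-0.0201  0.0109] [-0.0107  0.0002 -0.002 ] [-0.03  8.29  0.01]
95 [-0.0149  0.0127] [-0.0162  0.0002 -0.0022] [-3.000e-02  1.238e+01  1.000e-02]
90 [-0.0095  0.014 ] [-0.0218  0.0002 -0.002 ] [-3.000e-02  1.647e+01  1.000e-02]
88 [-0.0073  0.014 ] [-0.0238  0.0002 -0.0013] [-3.000e-02  1.647e+01  1.000e-02]
```

arm_command(
  plan=[
    [[-0.005,0,-0.001],[0,4,0]],
    [[-0.0105,0,-0.002],[0,8.3,0]],
    [[-0.016,0,-0.002],[0,12.4,0]],
    [[-0.019,0,-0.002],[0,16.4,0]],
    [[-0.021,0,-0.002],[0,16.4,0]],
  ],
)

```text
clock: 12.35
position: [0.4749, 0.0422, 0.0519]
ee_rot: [-1.362, 0.932, -0.931]
force: [-0.4, -1.2, 0.1]
width: 0.003
```

arm_command(
  plan=[
    [[-0.0007,0,0],[0,0,0]],
    [[-0.0014,0,0],[0,0,0]],
    [[-0.002,0,0],[0,0,0]],
  ],
)

```text
clock: 12.65
position: [0.4747, 0.0433, 0.0518]
ee_rot: [-1.362, 0.932, -0.933]
force: [-1.3, -5.2, 0.6]
width: 0.007
```

Run:
```python
from h import *
M=np.load('M2.npy'); 
o=observe(); print(o['force'],o['joints'].round(2),o['clock'],o['position']); print(toown(M,o['position']), rel(M,(-.0095,.014,.052),180))
```

```text
[-1.26807181 -5.20907436  0.63259555] [-0.55  0.51  0.46  2.16 -0.42  0.56  0.6 ] 12.65 [0.47466452 0.04325815 0.05182601]
[-0.0086923   0.01376581] (array([ 0.0008, -0.0002, -0.0002]), array([-0.  ,  0.11,  0.03]))
```

arm_command(
  plan=[
    [[-0.001,0,0],[0,0,0]],
    [[-0.002,0,0],[0,0,0]],
    [[-0.002,0,0],[0,0,0]],
  ],
)

```text
clock: 12.95
position: [0.4745, 0.0436, 0.0519]
ee_rot: [-1.362, 0.932, -0.936]
force: [-0.0, -9.9, 0.7]
width: 0.001
```

arm_command(
  plan=[
    [[0.01,0,0],[0,0,0]],
    [[0.025,0,0],[0,0,0]],
    [[0.04,-0.01,0],[0,0,0]],
    [[0.05,-0.05,0],[0,0,0]],
    [[0.07,-0.09,0],[0,0,0]],
  ],
)

```text
clock: 13.45
position: [0.4985, -0.0198, 0.1429]
ee_rot: [-1.363, 0.934, -0.931]
force: [1.1, 0.7, -0.2]
width: 0.003
```

arm_command(
  plan=[
    [[0.04,-0.02,-0.03],[0,0,0]],
    [[0.08,-0.04,-0.06],[0,0,0]],
    [[0.11,-0.06,-0.09],[0,0,0]],
    [[0.12,-0.07,-0.13],[0,0,0]],
    [[0.12,-0.07,-0.13],[0,0,0]],
  ],
)

```text
clock: 13.95
position: [0.4176, -0.1836, 0.214]
ee_rot: [-1.358, 0.938, -0.941]
force: [0.6, 0.5, 0.2]
width: 0.004
```

Run:
```python
from h import *
M=np.load('M2.npy'); o=observe(); print(o['force'],o['clock'],o['position'])
p=get_image('scene'); q=get_image('top'); c=p['color'][110:310,150:430,::-1]; cv2.imwrite('pics/s12c.png',cv2.resize(c,None,fx=2.8,fy=2.8,interpolation=cv2.INTER_CUBIC)); c=q['color'][140:300,150:380,::-1]; cv2.imwrite('pics/t12.png',cv2.resize(c,None,fx=3.4,fy=3.4,interpolation=cv2.INTER_CUBIC))
for n,z in(('bar_post',.039),('pivot',.031)):
  for im in(p,q): print(n,[ (r['confidence'],toown(M,atz(im,r['point'],z)).round(4)) for r in place_of(im,n)[:2]])
```

```text
[0.57994618 0.45980188 0.22021074] 13.95 [ 0.41757479 -0.1835666   0.21401767]
bar_post [(0.56, array([0.01  , 0.0126]))]
bar_post [(0.81, array([0.0027, 0.019 ]))]
pivot [(0.86, array([ 0.0034, -0.0463]))]
pivot [(0.96, array([ 0.0074, -0.0445]))]
```

View pics/s12c.png

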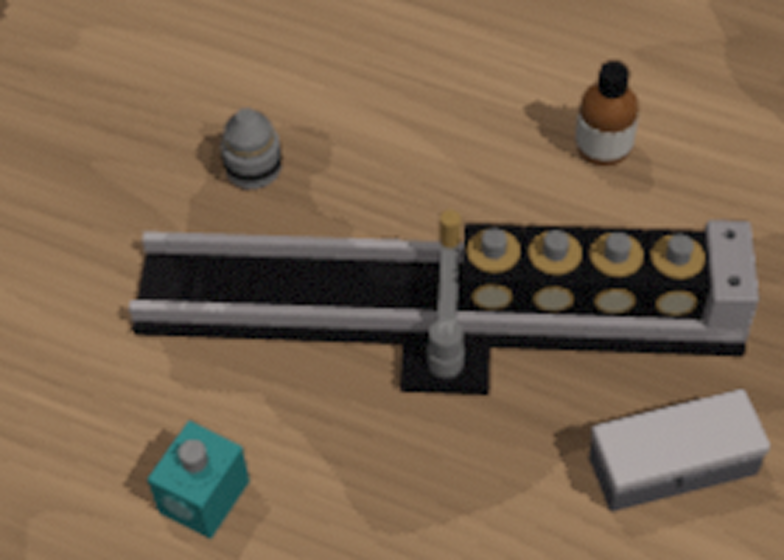

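View pics/t12.png

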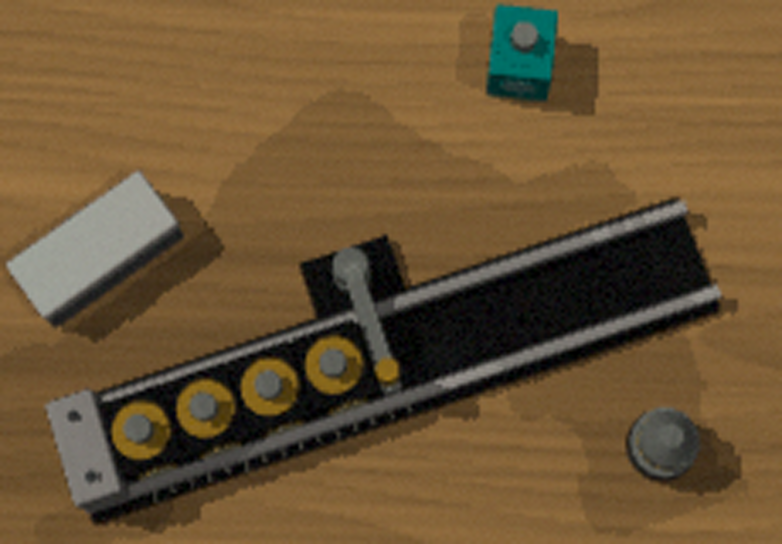

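The scene crop shows the four cubes closed up against the stop, from (493,245) to the block at (708,270). The bar lies straight across behind the last cube, from the pivot at (446,345) to the post at (450,230). The bottle, objective and slide box are where they were. The top view agrees: the bar is perpendicular to the channel within about 1°.

```bash
python3 -c "
from h import *
print(sign_off(), observe()['clock'])"
```

```text
the job is handed in; nothing more can be done
the job is handed in; nothing more can be done
```

The job is done and handed in at about 14 s of the 48 s limit. I pushed the four cubes as one train with the closed fingers against the rearmost cube only, until they were home against the end stop. I then pushed the retaining bar round by its post to its hinge stop and moved the arm clear.

- **Row home:** the cubes stopped advancing under about 13.6 N. The finger stopped about 1 mm short of the computed home position, which is within the 2 mm calibration error. The pictures show no gap between the cubes or at the stop.
- **Bar closed:** near the end the force on the bar rose to about 10 N with almost no further motion. By eye in the top view, the bar is perpendicular to the channel within about 1°.
- **Bystanders:** the bottle, objective, slide box and turquoise look-alike are unmoved in the last pictures. The wrist force reads near zero with the arm clear.
- **Disagreement:** after closing, the two cameras' network readings of the bar post differed by about 7 mm along the channel. They straddle the expected position, so I relied on the hinge-stop force and on the pictures.

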